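# Seat a pendant setting and poise the bezel punch over it

## Robot

A 6-joint arm with a two-finger parallel gripper is mounted at the origin on the work surface. World frame = base frame: x ahead of the robot, y to its left, z up, the work surface at z = 0. Lengths are in mm, angles in rad, forces in N, time in s.
With the tool pointing down it reaches from about 400 to 925 mm from the base axis. Payload 12.5 kg.
Tool frame: the origin (TCP) lies at the very end of the fingers, on their centre line; the grasp point (between the pads) lies 19 mm behind it (env.grasp_offset is the distance from the TCP to the grasp point, in mm); z points along the fingers, y is the line along which they close (so a half turn about z gives the same grasp; the last joint's range is limited). The gripper opens to 95 mm and grips with 3 to 60 N. Pads are 20 mm wide; open, the fingers measure 119 mm over their backs; the gripper's body (75 mm by 180 mm) begins 59 mm behind the grasp point.
Start: joints at [-1.37, 0.491, 1.559, -0, 1.092, -0.106], TCP at [188.779, -595.827, 214.661] pointing down, gripper open.
Joint ranges: [-3.1, 3.1], [-0.84, 2.19], [0.05, 2.79], [-1.13, 4.28], [0.06, 2.93], [-2.69, 2.69]. Speed limits (rad/s): [2.22, 2.22, 2.79, 3.14, 3.14, 3.14].

## Interface

Orientations are given as [roll, pitch, yaw] about the fixed x, y, z axes, in that order (R = Rz(yaw) Ry(pitch) Rx(roll)).
In Python, from plant import env, optics, workorder gives the robot as it stands.
- The arm moves only by the shell command python3 -m pendant 'ROWS' [FORCE]. ROWS is a JSON list of rows, 1 to 5 of them, each of 7 numbers: the finger opening in mm, then dx, dy, dz in mm, then a rotation vector rx, ry, rz in rad; each row is the pose to reach, as a shift and turn from the pose commanded when the command began, along the tool's axes at that moment; what a row does not reach only later rows make up. A row lasts 1/8 s, in which the tool goes at most 62.5 mm and 0.188 rad, less where a joint would pass 70% of its speed; a pose out of reach is approached as far as the arm can. The fingers move at their own pace and stop on an object; FORCE is the grip in N (left out, the last holds). Time passes only in rows, so rows that do not move let the fingers close. It prints the time, the measured TCP pose, the force, the opening and the grip force at its end.
- env.observe(): the state, without advancing time (a new reading comes with each control period).
- optics.camera(name): name is "side" or "top" or "wrist"; returns the picture (384x512x3 uint8, red, green, blue); there is no depth.
- optics.calibration(name): a dict with "intrinsics" (3x3 intrinsics, pixels), "extrinsics" (4x4, takes a point from world to camera coordinates); the wrist camera has in their place "T_tool_cam" (4x4, takes a point from camera to tool coordinates, whose origin is the TCP and whose axes are the flange's). Camera axes: x right, y up, looking along -z (the intrinsics and any distortion apply to the point x, -y, -z); pixel columns grow to the right and rows downward; lengths in mm; the calibration is good to about 2 mm. A picture is of the moment at which its call begins: read the wrist's pose just before it. calibration takes no time and is no camera call.
- workorder.job_done(): hands the job in; it is judged then, once.
The state is a dict: "time": time; "joint_positions": joint angles; "joint_vel": joint speeds; "joint_efforts": joint torques, N m; "position": TCP position; "tcp_rot": TCP orientation; "contact_force": force on the tool from outside, world axes, zero at the start; "torque": the same for the moment, N m; "finger_gap": finger opening in mm; "gripper_force": force on a finger pad.
Only numpy, scipy, OpenCV 4.12 (cv2) and the standard library are available. Lean on these libraries where they do the work, as an engineer would, in place of code of your own. Each camera call takes 0.05 s, during which the arm holds its last target. There are 200 camera calls.

## Task

Set the brass stone setting, stone up, fully home in the round pocket of the steel block, lowering it in rather than dropping it, and let go of it. Then take the wide-headed punch out of the wooden stand, carry it over the pliers rack and finish still holding it in the gripper, upright, still and centred over the stone with its mouth about 8 mm above the stone, so that the jeweller can check the fit; the punch must never touch the setting. Do not bump the rack, and leave the narrow punch, dish, jar and hammer where they are.

Things in the scene. Friction and masses are not known exactly. Their poses are not given: they have to be found in the camera images.
- setting: Round brass pendant setting, about 90 g, loose on the bench on the robot's side of the block, stone up. From below: spigot 36 mm dia, 8 mm high, chamfered; flange 50 mm dia, 8 to 12 mm; collar 32 mm dia, 12 to 26 mm (grip this from above); amber stone dome, 29 mm dia, top at 32 mm. Origin: centre of the spigot's underside; z up through the stone.
- stone_top (a point): Top of the stone on the setting, 32 mm above setting along its z.
- block: Fixed steel block 90 x 90 x 30 mm with a round pocket in the middle of its top, 40 mm dia, 10 mm deep. It stands left or right of the rack. With the setting home, the flange lies on the block's top, spigot underside 8 mm below that. Origin: centre of its underside, on the bench.
- block_hole0 (a point): Centre of the pocket's mouth, at the block's top face, 30 mm above the bench; z up.
- stand: Fixed wooden stand 160 x 70 x 22 mm on the other side of the rack, with two round pockets 44 mm dia, 12 mm deep (floors 10 mm above the bench), 45 mm either side of its centre along its own x axis; a punch stands in each, which in which varies. Origin: centre of its underside.
- wide_punch: Steel punch, about 260 g, standing mouth down in the stand. Head 40 mm dia, 26 mm high, with a recess 34 mm dia, 12 mm deep in its mouth; above it a cone to 34 mm, then a round shank 16 mm dia to 100 mm. Grip the shank from above, 70 to 95 mm above the mouth. Origin: centre of the mouth (lower end); z up along the shank.
- narrow_punch: The other steel punch, same shank and length (16 mm dia, 100 mm), but its head is only 24 mm dia. Origin: centre of its mouth. To be left standing in its pocket.
- rack: Fixed wooden pliers rack between block and stand, 260 mm long along its own x axis, 70 mm wide, with four pliers astride a rail; the highest points (pliers' jaws) 140 mm above the bench. Origin: centre of its underside, on the bench.
- dish: Small white dish, 64 mm dia, 22 mm high, loose, beyond the block. Origin: centre of its underside. Leave alone.
- jar: Small glass jar with metal cap, 44 mm dia, 55 mm high, loose, beyond the stand. Origin: centre of its underside. Leave alone.
- hammer: Hammer, 240 mm long, lying across beyond the rack's far end. Origin under it. Leave alone.
Things that resemble listed ones, but are neither listed nor needed, are in the scene too. Leave any green or orange look-alike of the block alone.

How it is judged:
By the outcome, as a careful person would: the job done as asked, in the order asked, and still so for the second after the job is handed in, while the arm keeps its last pose, push and grip.
It also fails if it takes over 62 s, if anything falls off the work surface, if the arm or the gripper's body presses on something with over 40 N, if the wrist force passes 120 N, or if a joint passes its speed limit or range.

## Working session

There is one attempt and no reset: what is moved stays moved. The work goes in short steps, Python scripts to look and compute and a shell command to move; the robot and the scene stay as the last step left them, time stands still between calls to the robot, and variables do not carry over. Pictures are saved under pics/ and viewed, at most 10 in all, crops included, and the job is handed in when it is done.

```bash
ls; mkdir -p pics
python3 - <<'E'
from plant import env, optics, workorder
import cv2,numpy as np
s=env.observe();print(s['time'],s['position'],s['tcp_rot'],s['finger_gap'])
for n in ['top','side']:
    im=optics.camera(n);cv2.imwrite(f'pics/{n}0.png',im[:,:,::-1])
    c=optics.calibration(n);print(n,{k:np.round(v,4).tolist() if not isinstance(v,str) else v for k,v in c.items()})
c=optics.calibration('wrist');print(c)
E
```

```text
pics
0.0 [ 188.72767419 -595.55872497  214.05222108] [-3.14046604e+00 -1.41781672e-04  3.06736273e-01] 95.58557338074749
top {'intrinsics': [[409.3976, 0.0, 252.8351], [0.0, 409.3976, 193.9125], [0.0, 0.0, 1.0]], 'extrinsics': [[-0.0227, -0.9996, -0.0154, 40.2921], [0.9805, -0.0253, 0.195, -581.669], [-0.1953, -0.0107, 0.9807, -902.431], [0.0, 0.0, 0.0, 1.0]]}
side {'intrinsics': [[468.7715, 0.0, 254.4094], [0.0, 468.7715, 189.9991], [0.0, 0.0, 1.0]], 'extrinsics': [[-0.803, -0.5957, 0.0142, 463.7122], [0.3657, -0.4739, 0.8011, -238.7629], [-0.4705, 0.6485, 0.5984, -1013.2294], [0.0, 0.0, 0.0, 1.0]]}
{'intrinsics': array([[274.92970722,   0.        , 253.71887945],
       [  0.        , 274.92970722, 193.61185041],
       [  0.        ,   0.        ,   1.        ]]), 'T_tool_cam': array([[-5.34320627e-04,  9.61378441e-01,  2.75229372e-01,
         7.63992001e+01],
       [ 9.99999769e-01,  6.29175516e-04, -2.56350814e-04,
         1.39026392e-01],
       [-4.19617727e-04,  2.75229171e-01, -9.61378556e-01,
        -1.70049983e+02],
       [ 0.00000000e+00,  0.00000000e+00,  0.00000000e+00,
         1.00000000e+00]])}
```

View pics/top0.png

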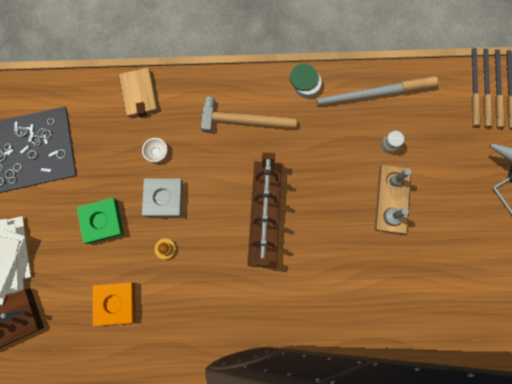

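View pics/side0.png

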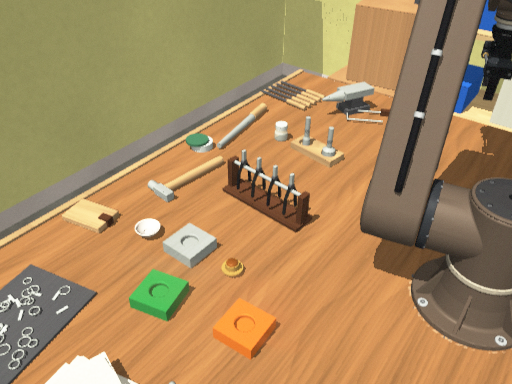

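The top view shows the grey block at (162,197), the setting at (165,249), the rack at (265,210) and the stand at (394,200), with the wider-headed punch seemingly the near one. The side view agrees.

```bash
cat > h.py <<'E'
from plant import env, optics
import cv2,numpy as np
from scipy.spatial.transform import Rotation as R
def tool(s=None):
    s=s or env.observe();T=np.eye(4);T[:3,:3]=R.from_euler('xyz',s['tcp_rot']).as_matrix();T[:3,3]=s['position'];return T
def cam(n,T=None):
    c=optics.calibration(n);K=c['intrinsics']
    E=np.linalg.inv(T@c['T_tool_cam']) if n=='wrist' else c['extrinsics'];return K,E
def ray(n,uv,z,T=None):
    K,E=cam(n,T);d=np.linalg.inv(K)@[uv[0],uv[1],1];d=E[:3,:3].T@(d*[1,-1,-1])
    o=-E[:3,:3].T@E[:3,3];return o+d*(z-o[2])/d[2]
def proj(n,p,T=None):
    K,E=cam(n,T);q=K@((E[:3,:3]@p+E[:3,3])*[1,-1,-1]);return q[:2]/q[2]
def shot(n,f):
    T=tool();im=optics.camera(n);cv2.imwrite(f'pics/{f}.png',im[:,:,::-1]);return T,im
def go(p,yaw=None):
    "tool-axis shift (and rz) to world point p, tool pointing down"
    T=tool();print('shift',np.round(T[:3,:3].T@(np.array(p)-T[:3,3]),1))
E
python3 - <<'E'
from h import *
im=cv2.imread('pics/top0.png');hsv=cv2.cvtColor(im,cv2.COLOR_BGR2HSV)
def blob(m,box):
    x0,y0,x1,y1=box;k=np.zeros_like(m);k[y0:y1,x0:x1]=m[y0:y1,x0:x1]
    cs,_=cv2.findContours(k,cv2.RETR_EXTERNAL,cv2.CHAIN_APPROX_NONE);return max(cs,key=cv2.contourArea)
g=((hsv[...,1]<60)&(hsv[...,2]>90)).astype(np.uint8)*255
b=blob(g,(135,170,190,225));r=cv2.minAreaRect(b);print('block',r,ray('top',r[0],30))
bx=cv2.boxPoints(r);w=np.array([ray('top',p,30) for p in bx]);print(w.round(1).tolist())
y=((hsv[...,1]>190)&(hsv[...,2]>150)&(hsv[...,0]>17)&(hsv[...,0]<30)).astype(np.uint8)*255
b=blob(y,(145,230,185,270));r=cv2.minEnclosingCircle(b);print('setting',r,ray('top',r[0],10))
for p in [(268,155),(262,265)]:print('rackend',ray('top',p,50))
for p in [(383,166),(411,168),(405,234),(377,230)]:print('stand',ray('top',p,22))
for p in [(403,175),(401,213)]:print('shank top',ray('top',p,110))
E
python3 -c "
import cv2,numpy as np
a=cv2.imread('pics/top0.png');s=cv2.imread('pics/side0.png')
A=cv2.resize(a[150:250,350:440],(400,444),interpolation=3);B=cv2.resize(a[165:275,120:210],(363,444),interpolation=3)
cv2.imwrite('pics/c.png',np.hstack([A,B]))"
```

```text
block ((161.0, 197.0), (36.0, 38.0), 90.0) [586.0854438  248.70095312  30.        ]
[[632.1, 296.2, 30.0], [629.6, 203.2, 30.0], [541.0, 202.1, 30.0], [543.3, 293.5, 30.0]]
setting ((168.0, 245.0), 9.999999747378752e-05) [471.6545042 234.0775693  10.       ]
rackend [678.54449291 -12.42511776  50.        ]
rackend [417.93575295   9.08893952  50.        ]
stand [ 651.14620863 -294.44973203   22.        ]
stand [ 644.25586854 -362.24421662   22.        ]
stand [ 483.25633778 -332.30960252   22.        ]
stand [ 494.36806682 -266.95213836   22.        ]
shank top [ 606.25700408 -308.95578812  110.        ]
shank top [ 521.24603397 -296.61443926  110.        ]
```

View pics/c.png

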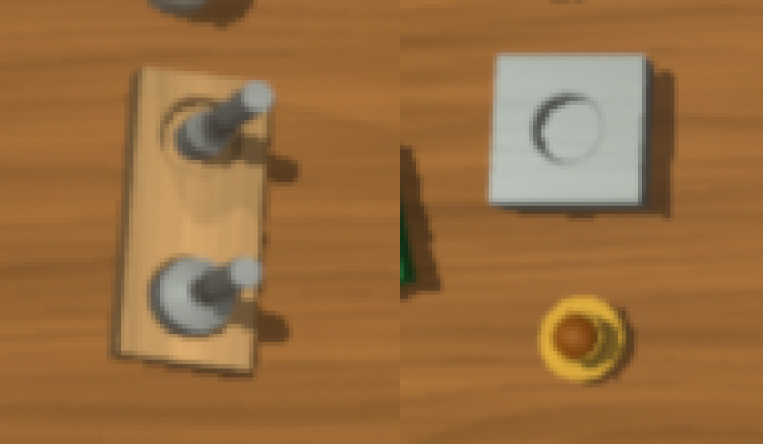

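The crop shows the near punch, at about (405,211) in the full image, with the wide head. The block pocket is near (161,197) and the setting is centred at about (165.4,248.9). Moving over the setting.

```bash
P="python3 -m pendant"
$P '[[95,55,-20,0,0,0,0],[95,110,-40,0,0,0,0],[95,164,-59,0,0,0,0],[95,219,-79,0,0,0,0],[95,273,-98,0,0,0,0]]' 20
$P '[[80,30,-52,0,0,0,0],[80,60,-104,0,0,0,0],[80,90,-156,0,0,0,0],[80,120,-208,0,0,0,0],[80,145,-258,0,0,0,0]]'
$P '[[80,18,-57,0,0,0,0],[80,36,-114,0,0,0,0],[80,54,-171,0,0,0,0],[80,72,-228,0,0,0,0],[80,90,-286,0,0,0,0]]'
python3 - <<'E'
from h import *
s=env.observe();print(s['time'],s['position'],s['tcp_rot'],s['joint_positions'])
print('set',ray('top',(165.4,248.9),11))
go([463,240,170])
E
```

```text
time: 0.72
position: [420.7, -418.5, 214.5]
tcp_rot: [-3.141, 0.0, 0.307]
contact_force: [0.2, -0.8, -0.5]
finger_gap: 95.0
gripper_force: 0.0
time: 1.35
position: [479.9, -128.2, 214.5]
tcp_rot: [-3.142, 0.0, 0.307]
contact_force: [0.9, -0.6, -0.3]
finger_gap: 80.2
gripper_force: 0.0
time: 1.98
position: [478.8, 171.6, 214.5]
tcp_rot: [3.141, 0.0, 0.307]
contact_force: [0.8, -0.9, 0.3]
finger_gap: 80.2
gripper_force: 0.0
1.975 [478.832799   171.55156449 214.54143305] [3.14144580e+00 7.63699908e-05 3.06742966e-01] [ 2.14178705e-01  3.26473893e-01  1.83943297e+00 -1.85093359e-04
  9.75748269e-01  1.47833582e+00]
set [462.38935562 239.96229946  11.        ]
shift [  5.6 -70.   44.5]
```

```bash
P="python3 -m pendant"
$P '[[80,3,-40,20,0,0,0],[80,6,-70,44,0,0,0],[80,6,-70,44,0,0,0],[80,6,-70,44,0,0,0]]'
python3 - <<'E'
from h import *
T,im=shot('wrist','w1');print(T[:3,3]);print(proj('wrist',np.array([462,240,11]),T),proj('wrist',np.array([586,249,30]),T))
E
```

```text
time: 2.48
position: [464.0, 237.7, 170.9]
tcp_rot: [3.141, -0.0, 0.307]
contact_force: [-0.2, -1.0, 0.3]
finger_gap: 79.9
gripper_force: 0.0
[464.02484689 237.72128507 170.92566843]
[251.23726458 180.48666814] [278.40155371  71.78045478]
```

View pics/w1.png

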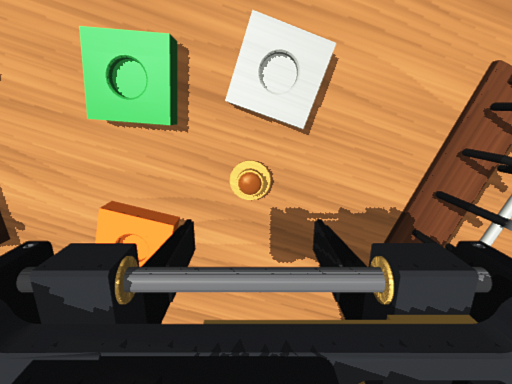

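The wrist view shows the setting at about (251,181) and the pocket at about (279,72), close to the predictions. Refining both with masks.

```bash
cat >> h.py <<'E'
def big(m,box,lim=None):
    x0,y0,x1,y1=box;k=np.zeros(m.shape,np.uint8);k[y0:y1,x0:x1]=m[y0:y1,x0:x1]
    cs,_=cv2.findContours(k,cv2.RETR_EXTERNAL,cv2.CHAIN_APPROX_NONE);return max(cs,key=cv2.contourArea)
E
python3 - <<'E'
from h import *
im=cv2.imread('pics/w1.png');hsv=cv2.cvtColor(im,cv2.COLOR_BGR2HSV)
s=env.observe();T=tool(s)
print(hsv[181,232],hsv[165,251],hsv[200,200],hsv[50,300],hsv[60,262])
y=((hsv[...,1]>120)&(abs(hsv[...,0].astype(int)-24)<5))
c=big(y,(215,145,290,215));e=cv2.fitEllipse(c);print('set',e,ray('wrist',e[0],11,T))
g=((hsv[...,1]<40)&(hsv[...,2]>150))
c=big(g,(215,0,345,140));h=cv2.convexHull(c)
q=cv2.approxPolyDP(h,6,True)[:,0];print(q.tolist())
W=np.array([ray('wrist',p,30,T) for p in q]);print(W.round(1).tolist(),W.mean(0))
# pocket: non-face pixels
gg=cv2.cvtColor(im,cv2.COLOR_BGR2GRAY);ed=cv2.Canny(gg,40,100)[40:105,250:310]
ys,xs=np.nonzero(ed);P=np.array([ray('wrist',(x+250,y+40),30,T) for x,y in zip(xs,ys)])[:,:2]
c0=W.mean(0)[:2]
d=np.linalg.norm(P-c0,axis=1);P=P[d<24]
# outermost per angle then circle fit
a=np.round(np.arctan2(*(P-c0).T)*6);d=np.linalg.norm(P-c0,axis=1)
Q=np.array([P[a==k][d[a==k].argmax()] for k in np.unique(a)])
A=np.c_[2*Q,np.ones(len(Q))];s=np.linalg.lstsq(A,(Q**2).sum(1),rcond=None)[0];print('pocket',s[:2],np.sqrt(s[2]+s[0]**2+s[1]**2))
E
```

```text
[ 24 143 248] [ 24 144 249] [ 14 159 194] [ 36   5 238] [ 42  16 158]
set ((248.6394500732422, 181.035400390625), (35.76301574707031, 37.60377883911133), 86.63314819335938) [460.61660927 242.60548891  11.        ]
[[253, 10], [335, 43], [302, 128], [225, 100]]
[[632.2, 290.9, 30.0], [629.3, 202.5, 30.0], [540.0, 205.3, 30.0], [542.6, 294.3, 30.0]] [586.03827869 248.23798071  30.        ]
pocket [585.96783376 248.87729065] 21.535842249467752
```

```bash
P="python3 -m pendant"
$P '[[70,-1.2,-2.8,50,0,0,0],[70,-1.2,-2.8,100,0,0,0],[70,-1.2,-2.8,130,0,0,0],[70,-1.2,-2.8,146,0,0,0],[70,-1.2,-2.8,150,0,0,0]]'
python3 - <<'E'
from h import *
T,im=shot('wrist','w2');print(T[:3,3]);hsv=cv2.cvtColor(im,cv2.COLOR_RGB2HSV)
u=proj('wrist',np.array([462,240,12]),T).astype(int);print(u)
y=((hsv[...,1]>110)&(abs(hsv[...,0].astype(int)-24)<6)&(hsv[...,2]>60))
cv2.imwrite('pics/w2c.png',np.hstack([im[150:,100:420,::-1],cv2.merge([y[150:,100:420].astype(np.uint8)*255]*3)]))
E
```

```text
time: 3.15
position: [462.2, 240.0, 20.6]
tcp_rot: [3.141, -0.0, 0.306]
contact_force: [-0.5, -0.5, 0.2]
finger_gap: 70.1
gripper_force: 0.0
[462.23609904 239.96660062  20.62131938]
[253 228]
```

View pics/w2c.png

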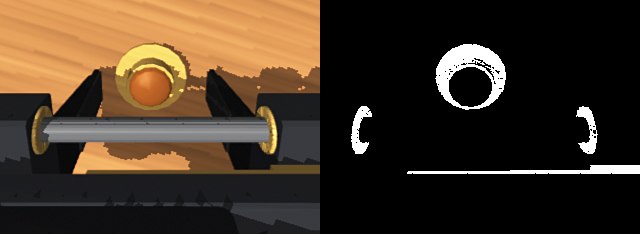

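The picture shows the flange centred at about (251.5,227), against (253,228) predicted, so the setting sits between the fingers within 1 mm. Lower and grip.

```bash
P="python3 -m pendant"
$P '[[70,0,0,5,0,0,0],[50,0,0,6,0,0,0],[40,0,0,6,0,0,0],[36,0,0,6,0,0,0],[20,0,0,6,0,0,0]]' 15
$P '[[20,0,0,0,0,0,0],[20,0,0,0,0,0,0],[20,0,0,0,0,0,0]]' 20
$P '[[20,0,0,-10,0,0,0],[20,0,0,-35,0,0,0],[20,0,0,-60,0,0,0],[20,0,0,-60,0,0,0]]' 20
python3 - <<'E'
from h import *
T,im=shot('wrist','w3');print(T[:3,3])
go([586,248.7,T[2,3]])
hsv=cv2.cvtColor(im,cv2.COLOR_RGB2HSV)
y=((hsv[...,1]>110)&(abs(hsv[...,0].astype(int)-24)<6)&(hsv[...,2]>60))
for h in(12,):
  p=T@[0,0,2,1];print('flange top expected',proj('wrist',p[:3],T))
cv2.imwrite('pics/w3c.png',np.hstack([im[150:300,150:350,::-1],cv2.merge([y[150:300,150:350].astype(np.uint8)*255]*3)]).repeat(2,0).repeat(2,1))
E
```

```text
time: 3.82
position: [461.8, 240.5, 14.7]
tcp_rot: [3.142, -0.0, 0.307]
contact_force: [-0.2, 1.0, 0.6]
finger_gap: 35.4
gripper_force: 0.0
time: 4.2
position: [461.8, 240.5, 14.7]
tcp_rot: [3.142, -0.0, 0.307]
contact_force: [-1.0, 0.1, 2.6]
finger_gap: 31.4
gripper_force: 20.0
time: 4.7
position: [462.5, 240.7, 76.3]
tcp_rot: [-3.142, -0.003, 0.307]
contact_force: [-1.0, -0.8, -1.8]
finger_gap: 31.5
gripper_force: 20.0
[462.45477675 240.71727172  76.25139314]
shift [120.8  29.6  -1. ]
flange top expected [253.46741817 232.09328383]
```

View pics/w3c.png

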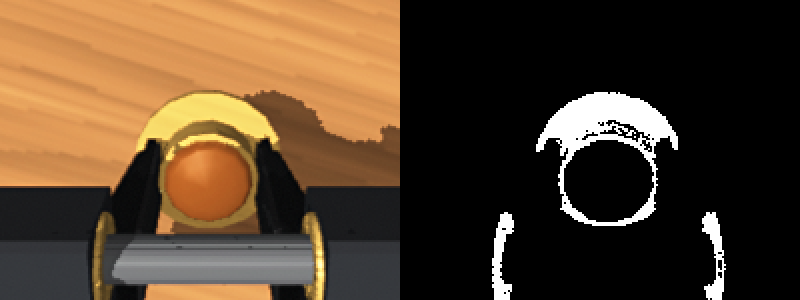

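The setting is held upright with the collar between the pads. Fitting a circle to the flange's outer arc gives its offset in the grip.

Run:
```python
from h import *
im=cv2.imread('pics/w3.png');hsv=cv2.cvtColor(im,cv2.COLOR_BGR2HSV)
y=((hsv[...,1]>110)&(abs(hsv[...,0].astype(int)-24)<6)&(hsv[...,2]>60))
T=tool();K,_=cam('wrist',T);C=optics.calibration('wrist')['T_tool_cam']
def rt(uv,z):
    d=C[:3,:3]@((np.linalg.inv(K)@[uv[0],uv[1],1])*[1,-1,-1]);o=C[:3,3];return (o+d*(z-o[2])/d[2])[:2]
Q=np.array([rt((x+.0,np.nonzero(y[150:230,x])[0][0]+150-.5),2.7) for x in range(222,287)])
A=np.c_[2*Q,np.ones(len(Q))];s=np.linalg.lstsq(A,(Q**2).sum(1),rcond=None)[0];print('flange',s[:2],np.sqrt(s[2]+s[0]**2+s[1]**2))
from scipy.optimize import least_squares
print(least_squares(lambda c:np.hypot(*(Q-c).T)-25,[0,0]).x)
h=((hsv[...,1]>110)&(hsv[...,0]<16));c=big(h,(225,210,280,265));e=cv2.fitEllipse(c);print(e,rt(e[0],-13),rt(e[0],-11.3))
```

```text
flange [1.18808024 0.02356413] 24.379168021559714
[0.47498342 0.00847652]
((253.6240692138672, 240.02806091308594), (39.03055953979492, 43.031063079833984), 89.39996337890625) [1.29227023 0.1057078 ] [0.47927849 0.10534749]
```

```bash
P="python3 -m pendant"
$P '[[20,50,12,0,0,0,0],[20,100,25,0,0,0,0],[20,120.3,29.6,0,0,0,0],[20,120.3,29.6,0,0,0,0],[20,120.3,29.6,0,0,0,0]]'
python3 - <<'E'
from h import *
T,im=shot('wrist','w4');hsv=cv2.cvtColor(im,cv2.COLOR_RGB2HSV)
g=((hsv[...,1]<40)&(hsv[...,2]>150));c=cv2.convexHull(big(g,(120,20,400,330)))
q=cv2.approxPolyDP(c,8,True)[:,0];W=np.array([ray('wrist',p,30,T) for p in q]);print(T[:3,3],q.tolist(),W.round(1).tolist())
go([586,248.7,T[2,3]])
s=env.observe();print(s['tcp_rot'])
E
```

```text
time: 5.38
position: [584.0, 248.3, 73.6]
tcp_rot: [3.142, 0.002, 0.307]
contact_force: [-1.1, 1.2, -0.1]
finger_gap: 31.4
gripper_force: 20.0
[584.02228075 248.34721993  73.64441549] [[187, 240], [218, 139], [325, 176], [307, 218], [206, 245]] [[542.3, 294.4, 30.0], [631.7, 291.9, 30.0], [629.4, 203.2, 30.0], [591.8, 204.2, 30.0], [542.6, 277.8, 30.0]]
shift [1.9 0.4 0.4]
[3.14154584e+00 1.71860930e-03 3.07056039e-01]
```

View pics/w4.png

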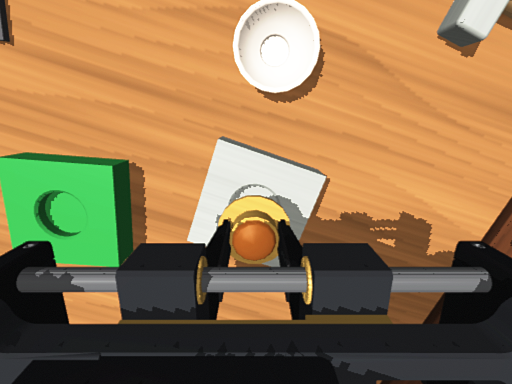

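The view shows the setting over the pocket. The block corners (187,240), (218,139) and (325,176) put the pocket at (585.9,248.8).

```bash
P="python3 -m pendant"
$P '[[20,1,0.2,10,0,0,0],[20,1,0.2,20,0,0,0],[20,1,0.2,26,0,0,0],[20,1,0.2,26,0,0,0],[20,1,0.2,26,0,0,0]]'
python3 - <<'E'
from h import *
go([585.4,248.7,46]);print(env.observe()['position'])
E
```

```text
time: 6.05
position: [586.5, 248.7, 48.7]
tcp_rot: [3.141, -0.0, 0.307]
contact_force: [0.2, 0.2, -1.2]
finger_gap: 31.4
gripper_force: 20.0
shift [-1.  -0.3  2.7]
[586.49948379 248.69796927  48.70433164]
```

```bash
P="python3 -m pendant"
$P '[[20,-0.8,-0.2,2,0,0,0],[20,-0.8,-0.2,4,0,0,0],[20,-0.8,-0.2,6,0,0,0],[20,-0.8,-0.2,7,0,0,0],[20,-0.8,-0.2,7,0,0,0]]'
$P '[[20,0,0,1,0,0,0],[20,0,0,2,0,0,0],[20,0,0,3,0,0,0],[20,0,0,4,0,0,0],[20,0,0,4,0,0,0]]'
```

```text
time: 6.68
position: [585.5, 248.6, 41.5]
tcp_rot: [3.142, 0.0, 0.307]
contact_force: [0.0, 0.6, -0.4]
finger_gap: 31.4
gripper_force: 20.0
time: 7.3
position: [585.5, 248.6, 37.5]
tcp_rot: [3.142, 0.0, 0.307]
contact_force: [-0.3, 0.3, -1.5]
finger_gap: 31.3
gripper_force: 20.0
```

```bash
P="python3 -m pendant"
$P '[[20,0,0,0.4,0,0,0],[20,0,0,0.8,0,0,0],[20,0,0,1,0,0,0],[20,0,0,1,0,0,0]]'
```

```text
time: 7.8
position: [585.6, 248.6, 36.8]
tcp_rot: [3.142, -0.0, 0.307]
contact_force: [-0.9, -0.4, 1.7]
finger_gap: 31.2
gripper_force: 20.0
```

```bash
P="python3 -m pendant"
$P '[[20,0,0,0.3,0,0,0],[20,0,0,0.5,0,0,0],[20,0,0,0.5,0,0,0]]'
```

```text
time: 8.18
position: [585.6, 248.6, 36.7]
tcp_rot: [3.141, -0.0, 0.307]
contact_force: [-2.6, -1.1, 7.0]
finger_gap: 31.5
gripper_force: 20.0
```

Seated, with 7 N of reaction. Release and rise.

```bash
P="python3 -m pendant"
$P '[[34,0,0,0,0,0,0],[45,0,0,0,0,0,0],[60,0,0,0,0,0,0],[70,0,0,0,0,0,0],[70,0,0,-4,0,0,0]]'
$P '[[70,0,0,-40,0,0,0],[70,0,0,-80,0,0,0],[70,0,0,-120,0,0,0],[70,0,0,-120,0,0,0],[70,0,0,-120,0,0,0]]'
python3 - <<'E'
from h import *
T,im=shot('wrist','w5');print(T[:3,3]);hsv=cv2.cvtColor(im,cv2.COLOR_RGB2HSV)
print(proj('wrist',np.array([585.9,248.8,34]),T))
h=((hsv[...,1]>110)&(hsv[...,0]<13)&(hsv[...,2]>90));u=proj('wrist',np.array([585.9,248.8,50]),T).astype(int)
c=big(h,(u[0]-22,u[1]-22,u[0]+22,u[1]+22));e=cv2.fitEllipse(c);print(u,e,ray('wrist',e[0],49,T))
top=optics.camera('top')[165:275,120:210,::-1]
cv2.imwrite('pics/w5c.png',np.hstack([cv2.resize(im[120:280,170:330,::-1],(440,440)),cv2.resize(top,(360,440))]))
# punch top position
a=cv2.imread('pics/top0.png')[:,:,::-1]
g=cv2.cvtColor(a,cv2.COLOR_RGB2HSV);print(ray('top',(405.3,211.2),110),ray('top',(350+192/4.444,150+296/4.444),36))
E
```

```text
time: 8.8
position: [585.5, 248.6, 40.0]
tcp_rot: [3.141, 0.001, 0.307]
contact_force: [0.1, 0.4, -0.4]
finger_gap: 67.6
gripper_force: 0.0
time: 9.43
position: [585.2, 248.5, 159.6]
tcp_rot: [3.142, 0.001, 0.307]
contact_force: [-0.1, -0.5, -0.5]
finger_gap: 69.9
gripper_force: 0.0
[585.20501798 248.54176051 159.62149588]
[253.47574274 185.7567055 ]
[253 189] ((253.79278564453125, 188.90525817871094), (22.459909439086914, 23.298532485961914), 99.27857208251953) [586.3945743 248.5995224  49.       ]
[ 524.97388701 -306.316475    110.        ] [ 523.63155141 -303.53811418   36.        ]
```

View pics/w5c.png

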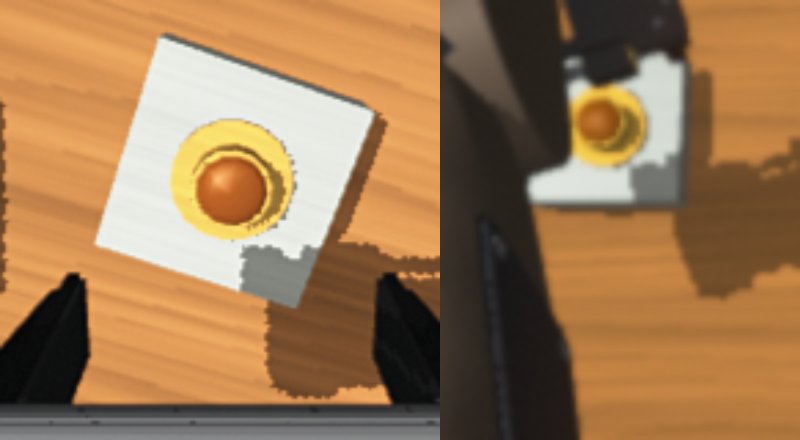

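Both views show the setting flat and centred on the block, with the stone at about (254,189) in the wrist picture, i.e. (586.2,248.6). Now to the punch.

```bash
P="python3 -m pendant"
$P '[[70,0,0,-40,0,0,0],[70,0,0,-76,0,0,0],[70,0,0,-76,0,0,0]]'
$P '[[60,-22,51,0,0,0,0],[60,-45,102,0,0,0,0],[60,-67,153,0,0,0,0],[60,-90,203,0,0,0,0],[60,-112,254,0,0,0,0]]'
$P '[[60,-22,51,0,0,0,0],[60,-45,102,0,0,0,0],[60,-67,153,0,0,0,0],[60,-90,203,0,0,0,0],[60,-112,254,0,0,0,0]]'
$P '[[60,0,0,0,0,0,0],[60,0,0,0,0,0,0]]'
python3 - <<'E'
from h import *
T,im=shot('wrist','w6');print(T[:3,3]);print(proj('wrist',np.array([525,-305,110]),T))
cv2.imwrite('pics/w6c.png',cv2.resize(im[60:300,130:380,::-1],(625,600)))
E
```

```text
time: 9.9
position: [586.3, 248.9, 237.6]
tcp_rot: [3.141, -0.003, 0.307]
contact_force: [0.6, -0.5, -1.3]
finger_gap: 70.1
gripper_force: 0.0
time: 10.52
position: [554.6, -28.9, 234.4]
tcp_rot: [-3.14, 0.002, 0.307]
contact_force: [0.2, 0.1, 0.2]
finger_gap: 60.2
gripper_force: 0.0
time: 11.15
position: [524.6, -304.8, 234.3]
tcp_rot: [-3.139, 0.002, 0.307]
contact_force: [1.1, 1.0, 0.3]
finger_gap: 60.1
gripper_force: 0.0
time: 11.4
position: [525.0, -302.8, 234.6]
tcp_rot: [-3.139, 0.001, 0.306]
contact_force: [0.5, 0.1, -0.2]
finger_gap: 60.1
gripper_force: 0.0
[ 524.99822183 -302.78877218  234.61662996]
[255.66770497 187.12310743]
```

View pics/w6c.png

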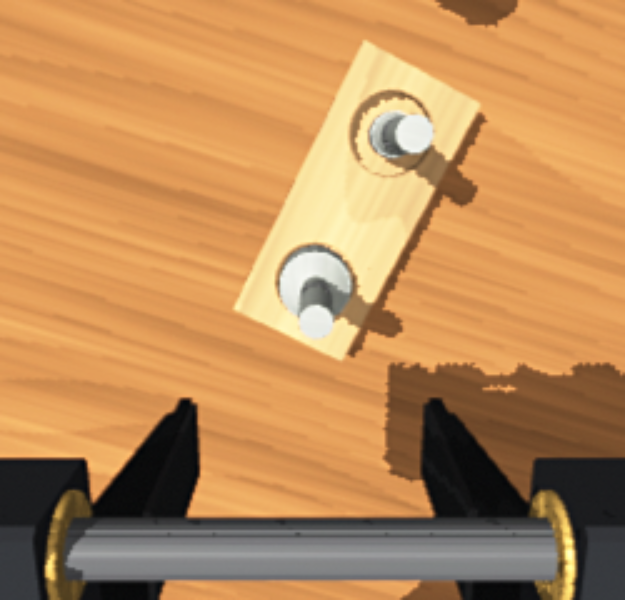

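The near wide punch has its shank top at about (256.4,188.8) and its head at about (256.4,172.5).

Run:
```python
from h import *
T=tool();im=cv2.imread('pics/w6.png');hsv=cv2.cvtColor(im,cv2.COLOR_BGR2HSV)
g=((hsv[...,1]<30)&(hsv[...,2]>215));c=big(g,(246,179,268,200));r=cv2.minEnclosingCircle(c);print(r,ray('wrist',r[0],110,T),ray('wrist',(256.4,188.8),110,T),ray('wrist',(256.4,173),36,T))
p=ray('wrist',(256.4,188.8),110,T);go([p[0],p[1],125])
```

```text
((256.0, 188.0), 6.708303928375244) [ 524.38856716 -305.24645688  110.        ] [ 523.64705545 -305.94970317  110.        ] [ 526.20059296 -305.77014865   36.        ]
shift [ -2.5   3.2 110.1]
```

```bash
P="python3 -m pendant"
$P '[[60,-1.6,2.5,50,0,0,0],[60,-1.6,2.5,100,0,0,0],[60,-1.6,2.5,135,0,0,0],[60,-1.6,2.5,155,0,0,0],[60,-1.6,2.5,160,0,0,0]]'
$P '[[40,0,0,0,0,0,0],[26,0,0,0,0,0,0],[20,0,0,0,0,0,0],[10,0,0,0,0,0,0],[10,0,0,0,0,0,0]]' 20
$P '[[10,0,0,0,0,0,0],[10,0,0,0,0,0,0]]' 40
```

```text
time: 12.08
position: [524.6, -304.5, 74.9]
tcp_rot: [-3.14, 0.001, 0.309]
contact_force: [0.8, 1.4, 0.7]
finger_gap: 60.0
gripper_force: 0.0
time: 12.7
position: [524.7, -306.2, 76.3]
tcp_rot: [3.141, -0.0, 0.307]
contact_force: [-0.3, 1.2, -2.6]
finger_gap: 15.8
gripper_force: 20.5
time: 12.95
position: [524.7, -306.2, 76.2]
tcp_rot: [3.141, -0.0, 0.307]
contact_force: [0.2, 0.8, 1.5]
finger_gap: 15.3
gripper_force: 40.0
```

```bash
P="python3 -m pendant"
$P '[[10,0,0,-5,0,0,0],[10,0,0,-15,0,0,0],[10,0,0,-30,0,0,0],[10,0,0,-50,0,0,0],[10,0,0,-80,0,0,0]]' 40
$P '[[10,0,0,-40,0,0,0],[10,0,0,-80,0,0,0],[10,0,0,-96,0,0,0],[10,0,0,-96,0,0,0],[10,0,0,-96,0,0,0]]'
python3 - <<'E'
from h import *
s=env.observe()
C=optics.calibration('wrist')['T_tool_cam'];K=optics.calibration('wrist')['intrinsics']
T=tool(s);im=shot('wrist','w7')[1]
for z,n in((-33.8,'top'),(40.2,'head top'),(66.2,'mouth')):
    print(n,proj('wrist',(T@[0,0,z,1])[:3],T))
cv2.imwrite('pics/w7c.png',cv2.resize(im[130:330,160:350,::-1],(570,600)))
go([586.2,248.7,250])
E
```

```text
time: 13.58
position: [524.5, -306.0, 157.3]
tcp_rot: [-3.141, 0.0, 0.307]
contact_force: [0.5, -0.1, -2.6]
finger_gap: 15.6
gripper_force: 40.0
time: 14.2
position: [524.2, -305.8, 250.6]
tcp_rot: [-3.14, 0.001, 0.307]
contact_force: [0.6, 0.2, -2.8]
finger_gap: 15.1
gripper_force: 40.0
top [253.4380308 258.6296284]
head top [253.48939294 212.80961982]
mouth [253.50044771 202.94769353]
shift [ 226.5 -509.9    1.2]
```

View pics/w7c.png

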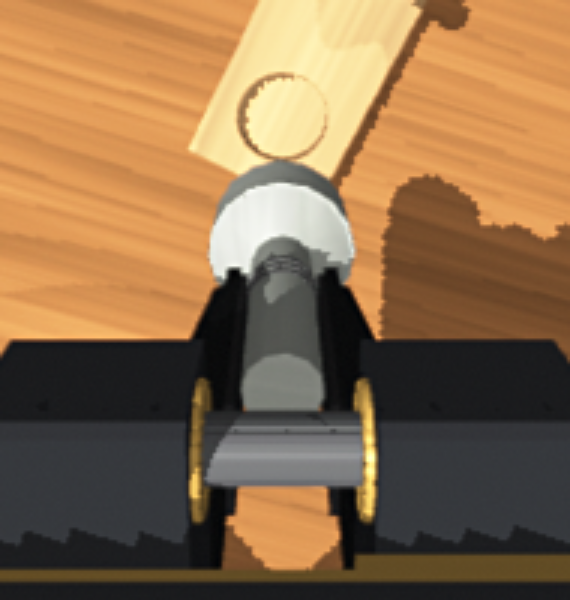

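The wide punch hangs upright in the gripper and its pocket is empty. Head rim front edge is at about y=191, mouth front edge at y=183, and lateral centre at x≈254.5.

```bash
cat >> h.py <<'E'
def rt(uv,z):
    c=optics.calibration('wrist');C=c['T_tool_cam'];d=C[:3,:3]@((np.linalg.inv(c['intrinsics'])@[uv[0],uv[1],1])*[1,-1,-1]);o=C[:3,3];return (o+d*(z-o[2])/d[2])[:2]
E
python3 - <<'E'
from h import *
from scipy.optimize import least_squares
im=cv2.imread('pics/w7.png');hsv=cv2.cvtColor(im,cv2.COLOR_BGR2HSV)
w=((hsv[...,1]<40)&(hsv[...,2]>170));a=((hsv[...,1]<60)&(hsv[...,2]>70))
for m,z,n in((w,40.2,'rim'),(a,66.2,'mouth')):
    Q=[]
    for x in range(234,275):
        k=np.nonzero(m[178:225,x])[0]
        if len(k):Q.append(rt((x,k[0]+178-.5),z))
    Q=np.array(Q);r=least_squares(lambda c:np.hypot(*(Q-c).T)-20,[0,0],loss='soft_l1');print(n,r.x,r.cost,len(Q))
# bright shank top
c=big(w|((hsv[...,1]<40)&(hsv[...,2]>130)),(238,245,272,268));print(cv2.boundingRect(c))
print('shank top centre guess',rt((160+283.5/3,130+382/3),-33.8))
E
```

```text
rim [-1.20570941 -0.19837416] 0.8989779749538591 41
mouth [-2.13770738 -0.28322128] 2.4598972724083676 41
(242, 248, 25, 16)
shank top centre guess [0.79807026 0.58698299]
```

```bash
P="python3 -m pendant"
$P '[[10,15,-34,0,0,0,0],[10,35,-79,0,0,0,0],[10,57,-127,0,0,0,0],[10,79,-176,0,0,0,0],[10,101,-225,0,0,0,0]]' 40
$P '[[10,22,-49,0,0,0,0],[10,44,-98,0,0,0,0],[10,66,-147,0,0,0,0],[10,86,-191,0,0,0,0],[10,101,-225,0,0,0,0]]'
$P '[[10,15,-34,0,0,0,0],[10,25.7,-60,0,0,0,0],[10,25.7,-60,0,0,0,0],[10,25.7,-60,0,0,0,0]]'
python3 - <<'E'
from h import *
T,im=shot('wrist','w8');print(T[:3,3],env.observe()['tcp_rot'])
a=np.array([586.2,248.7,0])+T[:3,0]*1.2;go([a[0],a[1],128.2+40])
E
```

```text
time: 14.88
position: [552.7, -59.4, 250.9]
tcp_rot: [-3.141, 0.002, 0.307]
contact_force: [0.1, -0.3, -2.6]
finger_gap: 14.9
gripper_force: 40.0
time: 15.5
position: [581.0, 185.8, 250.6]
tcp_rot: [-3.141, 0.002, 0.308]
contact_force: [0.2, -0.7, -3.2]
finger_gap: 15.5
gripper_force: 40.0
time: 16.0
position: [587.5, 248.2, 251.1]
tcp_rot: [3.141, 0.002, 0.307]
contact_force: [0.1, -0.5, -2.1]
finger_gap: 15.4
gripper_force: 40.0
[587.45715876 248.24287315 251.10029681] [3.14130419e+00 1.25736624e-03 3.06254020e-01]
shift [ 0.2 -1.1 83.2]
```

```bash
P="python3 -m pendant"
$P '[[10,0.2,-0.6,30,0,0,0],[10,0.2,-0.6,60,0,0,0],[10,0.2,-0.6,80,0,0,0],[10,0.2,-0.6,83,0,0,0],[10,0.2,-0.6,83,0,0,0]]'
python3 - <<'E'
from h import *
from scipy.optimize import least_squares
T,im=shot('side','s9');print(T[:3,3]);hsv=cv2.cvtColor(im,cv2.COLOR_RGB2HSV)
A=np.array([586.2,248.7]);
for z in(54,49,102,128,150):print(z,proj('side',np.array([*A,z])).round(1))
u,v=proj('side',np.array([*A,49.])).astype(int)
h=((hsv[...,1]>130)&(hsv[...,0]<13));c=big(h,(u-18,v-18,u+18,v+18));print('stone',cv2.boundingRect(c),cv2.fitEllipse(c)[0])
a=((hsv[...,1]<60)&(hsv[...,2]>60));u,v=proj('side',np.array([*A,102.])).astype(int)
for r in range(v-36,v+14,2):
    k=np.nonzero(a[r,u-30:u+30])[0];print(r,(k[0]+u-30,k[-1]+u-30,(k[0]+k[-1])/2+u-30) if len(k) else None)
E
```

```text
time: 16.68
position: [588.1, 249.0, 169.7]
tcp_rot: [3.141, -0.001, 0.306]
contact_force: [0.0, 0.7, -2.0]
finger_gap: 15.2
gripper_force: 40.0
[588.12462809 248.97707946 169.72137383]
54 [188.3 232.4]
49 [188.5 233.9]
102 [186.8 216.6]
128 [186.  207.7]
150 [185.3 200. ]Traceback (most recent call last):
  File "<stdin>", line 7, in <module>
cv2.error: OpenCV(4.12.0) /io/opencv/modules/imgproc/src/shapedescr.cpp:361: error: (-201:Incorrect size of input array) There should be at least 5 points to fit the ellipse in function 'fitEllipseNoDirect'
```

Run:
```python
from h import *
im=cv2.imread('pics/s9.png');hsv=cv2.cvtColor(im,cv2.COLOR_BGR2HSV).astype(int)
for r in range(184,250,4):
    s=''
    for x in range(160,216):
        h,S,V=hsv[r,x];s+='.' if V<60 else ('o' if S>190 and h<12 else 'y' if h>17 and S>110 else 'w' if S<45 and V>150 else 'g' if S<70 else '-')
    print(r,s)
print([hsv[r,188].tolist() for r in range(222,240,4)])
```

```text
184 wwwg---....................g...-------------------------
188 wwwwwwwww--------..........g...-------------------------
192 wwwwwwwwwwwwwg----.........g----------------------------
196 wwwwwwwggggggg--------ggggg.g---------------------------
200 ----gwwwggg-----------wwggggg---------------------------
204 -------------------wwwwwwwggggggg-----------------------
208 -----------------gwwwwwwwwwwwwwwggg--------------------y
212 ------------------wwwwwwwwwwwwggggg---------------------
216 ------------------gwwwwwwwwwwwggggg---------------------
220 ---------------------gwwwwwwwgg-------------------------
224 ---------------------------wwwwww-----------------------
228 ---------------------gwwwwwwwwwwwwwwwwww----------------
232 ----------------wwwwwwwg-----------ggggggggggw----------
236 ----------wwwwwwwwww-yyy----------yyyyy-gggggggggggggg--
240 ----gwwwwwwwwwwwwwwyyyyyyyyyyyyyyyyyyyyywwwwgggggggggggg
244 ---wwwwwwwwwwwwwwwwww-yyyyyyyyyyyyyyywwwwwwwwwwwwwgggggg
248 ----wwwwwwwwwwwwwwwwwwwwwwwwwwwwwwwwwwwwwwwwwggggggggggg
[[16, 138, 237], [38, 8, 246], [14, 116, 198], [13, 190, 221], [19, 156, 237]]
```

The side view numbers match: head columns 177–194 are centred at 186 (expected 186.0–186.8), and flange columns 179–199 are centred at 189 (expected 189). Lower to an 8 mm gap.

```bash
P="python3 -m pendant"
$P '[[10,-0.5,0,12,0,0,0],[10,-0.5,0,22,0,0,0],[10,-0.5,0,29,0,0,0],[10,-0.5,0,32,0,0,0],[10,-0.5,0,32,0,0,0]]'
$P '[[10,0,0,2,0,0,0],[10,0,0,4,0,0,0],[10,0,0,6,0,0,0],[10,0,0,6,0,0,0],[10,0,0,6,0,0,0]]'
$P '[[10,0,0,0,0,0,0],[10,0,0,0,0,0,0]]'
python3 - <<'E'
from h import *
T,im=shot('side','s10');print(T[:3,3]);go([587.3,249.1,128.2])
A=np.array([586.2,248.7])
for z in(54,T[2,3]-66.2,T[2,3]-40.2):print(z,proj('side',np.array([*A,z])).round(1))
hsv=cv2.cvtColor(im,cv2.COLOR_RGB2HSV).astype(int)
for r in range(208,246,2):
    s=''
    for x in range(165,212):
        h,S,V=hsv[r,x];s+='.' if V<60 else ('o' if S>160 and h<17 else 'y' if h>17 and S>110 else 'w' if S<45 and V>150 else 'g' if S<70 else '-')
    print(r,s)
E
```

```text
time: 17.35
position: [587.3, 249.3, 136.9]
tcp_rot: [3.142, 0.0, 0.307]
contact_force: [-0.6, -0.3, -1.9]
finger_gap: 15.6
gripper_force: 40.0
time: 17.98
position: [587.3, 249.3, 131.1]
tcp_rot: [3.142, -0.0, 0.307]
contact_force: [-0.2, 1.3, -2.6]
finger_gap: 15.4
gripper_force: 40.0
time: 18.23
position: [587.3, 249.3, 131.1]
tcp_rot: [3.141, -0.0, 0.307]
contact_force: [-1.0, 0.4, -2.0]
finger_gap: 15.2
gripper_force: 40.0
[587.27823781 249.26272981 131.14243095]
shift [-0.   0.2  2.9]
54 [188.3 232.4]
64.9424309500153 [188.  228.8]
90.9424309500153 [187.2 220.3]
208 -----------------.......g----------------------
210 ------------------ggggg.g---------------------y
212 -------------------gggggg-----------------yyyyy
214 -------------------wwgggg----------------yy-yy-
216 -----------------ggwwwwggggg---------yyy-------
218 ---------------wwwwwwwwggggggg---yyyy----------
220 -------------ywwwwwwwwwwwwwwggg-yy-------y-----
222 --------------wwwwwwwwwwwwwwwgg---y----y--yy---
224 --------------gwwwwwwwwwwwwwggg---y-y-y--------
226 ---------------wwwwwwwwwwwwwggggyy----y--------
228 ---------------wwwwwwwwwwwwgggggwww------------
230 -------------gwwwwwwwwwwwwwggggwwgggw----------
232 -----------wwwwwwwwwwwwwwwggggggggggggggw------
234 --------wwwwwwwww---g------oooyy-ggggggggggg---
236 -----wwwwwwwwww-yyy-ooyooooooyyyyy-gggggggggggg
238 --wwwwwwwwwwwwyyyyyyyyyyyyyyyyyyyyygggggggggggg
240 wwwwwwwwwwwwwwyyyyyyyyyyyyyyyyyyyyygggggwgggggg
242 wwwwwwwwwwwwww-yyyyyyyyyyyyyyyyyyyggwggggggwggg
244 wwwwwwwwwwwwwwww-yyyyyyyyyyyyyyywwggggggggggggg
```

```bash
P="python3 -m pendant"
$P '[[10,0,0.2,1.5,0,0,0],[10,0,0.2,2.8,0,0,0],[10,0,0.2,2.8,0,0,0],[10,0,0.2,2.8,0,0,0],[10,0,0.2,2.8,0,0,0]]'
$P '[[10,0,0,0,0,0,0],[10,0,0,0,0,0,0],[10,0,0,0,0,0,0],[10,0,0,0,0,0,0]]'
python3 -c "
from plant import env,workorder
print(env.observe()['position'],abs(env.observe()['joint_vel']).max())
print(workorder.job_done())"
```

```text
time: 18.9
position: [587.3, 249.1, 128.3]
tcp_rot: [3.142, -0.0, 0.307]
contact_force: [0.3, 0.3, -3.0]
finger_gap: 15.4
gripper_force: 40.0
time: 19.4
position: [587.3, 249.1, 128.3]
tcp_rot: [3.142, 0.0, 0.307]
contact_force: [-0.4, -0.8, -3.2]
finger_gap: 15.2
gripper_force: 40.0
[587.32519383 249.06381726 128.30178338] 0.002827966129433442
the job is handed in; nothing more can be done
None
```

The setting is home in the block and released, and the wide punch is held upright and still over the stone with its mouth about 8 mm above it (centring good to about 1–2 mm by my camera measurements); the job was handed in at 19.4 s, with no verdict shown.

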